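Unlatch the guard and wind the bolt under the power driver

TASK

Slide the red thumb latch sideways, away from the white carrier, so that the clear guard springs open, and only then wind the handwheel clockwise (as you face it) by its red knob, for one full turn and somewhat more, until the black bolt on the white carrier stands centred below the driver's socket. Move the carrier with the handwheel only, never by pushing it, and do not shift the yellow bin, the white bolt rack or the screwdriver. Leave the guard open and let go.

Things in the scene. Friction and masses are not known exactly. Their poses are not given: they have to be found in the camera images.
- unit: Grey console, fixed, 242 mm wide (y); its face slopes 35 degrees, low edge (45 mm high) to its -x, high edge (165 mm) to +x. Origin: on the table below the face's middle; z up. Face normal = (-0.574, 0, 0.819), up-slope = (0.819, 0, 0.574) in its frame. Cheeks (inner sides y = +-115 mm) and curbs at both ends stand 66 to 71 mm out of the face round the handwheel's open well. All parts turn with its yaw.
- latch_top (a point): Top of the red thumb latch's upright tab, at the middle of the front edge of the guard. The tab is 36 mm wide along the unit's y, 16 mm thick along the slope and 50 mm long along the face normal, free on both sides over its upper 28 mm; this point is the middle of its outer end. It slides along the unit's +y only.
- latch (a joint): Sideways travel of the thumb latch in m: 0 locked, 0.036 at its stop. The guard is freed at about 0.027. It stays where it is left; pushing takes about 2 to 4 N.
- guard (a joint): Opening of the clear yellow-edged guard over the well, rad: 0 shut, 1.75 at its stop. Once the latch is clear a weak spring opens it within about 2 s and holds it. Plate 242 x 218 x 4 mm, hinged along the unit's y at the well's upper end. Open, it leans 25 degrees towards the robot over the handwheel, so a vertical gripper lacks room: tilt the tool to the face normal.
- guard_edge (a point): Middle of the guard's free front edge.
- wheel_hub (a point): Centre of the handwheel (130 mm over its rim), on its axis, 16 mm out of the face (the middle plane of the rim, which is 14 mm thick). Its z axis is the wheel's axis, which is the face normal, pointing out of the face; its x axis points to the knob and turns with the wheel.
- knob_top (a point): Outer end of the handwheel's red knob: a round grip, 25 mm diameter, 41 mm long, standing along the face normal 52 mm from the wheel's axis and spinning freely on its pin. Its end lies 47 mm out from wheel_hub along the axis; the upper face of the rim 7 mm out from wheel_hub. The wheel needs about 4 to 5 N at the knob.
- crank (a joint): Angle of the handwheel in rad; grows when it is turned clockwise as seen by someone looking at the face (in the negative sense about the wheel_hub z axis). At 0 the knob is at the uphill side. Free from -1.0 to 9.0; stays where it is left. It drives the carrier by 12.5 mm per rad (78.5 mm per turn) along the unit's +x.
- bolt_top (a point): Centre of the top of the black hex bolt (head 29 mm) that stands on the white carrier (80 x 80 mm) on the rails beside the console, on its -y side, 140 mm above the table.
- socket (a point): Centre of the mouth of the aluminium socket (36 mm diameter) under the power driver, 156.5 mm above the table, on the carrier's line. The socket's mouth accepts a bolt that stands within 5 mm of its centre.
- driver: The fixed stand with the black power driver, 48 cm high: column behind (+x), driver hanging over the carrier's track. Origin on the table straight below the socket.
- bin: Loose yellow bin of bolts, 150 x 120 x 85 mm, bystander. Origin: centre of its underside.
- bolt_rack: Loose white block, 60 x 180 x 35 mm, with four black bolts standing in it (80 mm high in all), bystander. Origin: centre of its underside.
- screwdriver: Loose screwdriver, 190 mm long, lying on the table, bystander.
- carrier: The white carrier block, 80 x 80 x 40 mm (38 to 78 mm above the table), carrying the bolt; it slides along the unit's x, driven by the handwheel. Origin on the table level straight below the bolt.

How it is judged:
On the way, in this order (a step that is already met when the one before it is completed fails the run):
1. the guard has sprung open (value of joint guard above 1.3 rad), for 0.2 s.
2. with the guard open, the handwheel has been wound past half a turn (value of joint crank above 3.5 rad and value of joint guard above 1.2 rad), for 0.05 s.
At the end, for the whole second after the job is handed in: The bolt stands within 5 mm of the socket's centre (level distance), the handwheel is at rest, the guard stands open (over 1.2 rad), and the bystanders are where they were (horizontal distance between bolt_top and socket below 0.005 m and value of joint guard above 1.2 rad and velocity of joint crank between -0.1 and 0.1 rad/s); the robot touches nothing.
It fails at once if the handwheel is turned (knob moved over 20 mm) while the guard is not yet open (distance of knob_top from where it was at the start of the episode above 0.02 m and value of joint guard below 0.6 rad).
It fails at once if the carrier is pushed directly (over 2 N) (contact force between any of the fingers, the arm and carrier above 2 N).
It fails at once if a bystander is shifted by more than 30 mm (distance of any of bin, bolt_rack, screwdriver from where it was at the start of the episode above 0.03 m).
It also fails if it takes over 64 s, if anything falls off the work surface, if the arm or the gripper's body presses on something with over 40 N, if the wrist force passes 120 N, or if a joint passes its speed limit or range.

ROBOT

A 7-joint arm with a two-finger parallel gripper is mounted at the origin on the work surface. World frame = base frame: x ahead of the robot, y to its left, z up, the work surface at z = 0. Lengths are in m, angles in rad, forces in N, time in s.
With the tool pointing down it reaches from about 0.425 to 0.875 m from the base axis. Payload 4.7 kg.
Tool frame: the origin (TCP) lies between the finger pads; the fingertips stand ahead of it and the grasp point (between the pads) lies 6 mm ahead of it (manip.tip_reach is the y of the fingertips in the tool frame, in m); y points along the fingers, z is the direction in which the jaws open and shut, and the axes are right-handed (so a half turn about y gives the same grasp; the last joint's range is limited). The gripper opens to 85 mm and grips with 20 to 120 N. Pads are 22 mm wide; open, the fingers measure 114 mm over their backs; the gripper's body (76 mm by 85 mm) begins 54 mm behind the grasp point. The pads swing forward as they close: fully open they stand 13 mm farther back than shut.
Start: joints at [-1.206, 0.321, -0.07, 1.45, 0.023, 1.371, -0.057], TCP at [0.223, 0.61, 0.256] pointing down, gripper open.
Joint ranges: [-2.86, 2.86], [-0.3, 2.09], [-1.38, 1.24], [0.06, 2.45], [-1.56, 4.7], [0.09, 2.05], [-2.69, 2.69]. Speed limits (rad/s): [2.57, 2.57, 3.14, 3.14, 3.14, 3.14, 3.14].

INTERFACE

Orientations are given as a unit quaternion [w, x, y, z].
In Python, from station import manip, sensors, eyes, ticket gives the robot as it stands. Calls block until the motion is done:
- manip.move_pose(position, orientation): joint-space move of the TCP to a pose.
- manip.movel(position, rot=None, vel=0.15, stop_force=None): straight line of the TCP; rot=None keeps the orientation; vel is the mean speed in m/s. With stop_force (N) it stops when the force on the tool has changed by that much, and returns True; else False.
- manip.move_joints(angles): joint-space move.
- manip.move_gripper(opening, effort=None): finger opening in m; effort is the grip in N (None keeps the last); returns when the fingers have stopped.
- manip.wait(seconds).
- manip.inverse_kinematics(position, orientation): joint angles nearest the present ones, or None.
- sensors.get_obs(): the state.
- eyes.camera(name): name is "scene" or "top"; returns a dict with "image" (384x512x3 uint8, red, green, blue), "fx", "fy", "cx", "cy" (pixels), "rvec" (rotation vector, rad) and "tvec" (3), from world to camera coordinates, as OpenCV has them. Camera axes: x right, y down, z forward; pixel columns grow to the right and rows downward; lengths in m; the calibration is good to about 2 mm. A picture is of the moment at which its call begins. There is no depth.
A pose or a line that the arm cannot do raises manip.IKError and nothing moves.
- ticket.sign_off(): hands the job in, once; it reports no verdict.
The state is a dict: "time": time; "joints": joint angles; "joint_vel": joint speeds; "effort": joint torques, N m; "eef_pos": TCP position; "ee_rot": TCP orientation; "force": force on the tool from outside, world axes, zero at the start; "torque": the same for the moment, N m; "finger_gap": finger opening in m.
Only numpy, scipy, OpenCV 4.12 (cv2) and the standard library are available. Lean on these libraries where they do the work, as an engineer would, in place of code of your own. Each camera call takes 0.05 s, during which the arm holds its last target.

## Working session

There is one attempt and no reset: what is moved stays moved. The work goes in short steps, each a Python script; the robot and the scene stay as the last script left them, time stands still between calls to the robot, and variables do not carry over. Pictures are saved under pics/ and viewed, and the job is handed in when it is done.

```bash
ls; mkdir -p pics
python3 - <<'E'
from station import manip, sensors, eyes, ticket
import cv2,pickle
o=sensors.get_obs();print(o['time'],o['eef_pos'],o['ee_rot'],o['finger_gap'],manip.tip_reach)
for n in('scene','top'):
    c=eyes.camera(n);cv2.imwrite(f'pics/{n}0.png',c['image'][:,:,::-1]);pickle.dump(c,open(f'{n}0.pkl','wb'))
    print(n,c['fx'],c['fy'],c['cx'],c['cy'],c['rvec'],c['tvec'])
E
```

```text
pics
0.0 [0.22323289 0.60994482 0.25519648] [-0.69557532  0.69694534 -0.12346086  0.12328658] 0.08518855293562914 0.025
scene 396.54684889681374 396.54684889681374 261.7839506203735 191.1818981587153 [ 1.26985097  2.29367902 -0.94790162] [ 0.33961998 -0.24853122  1.54851853]
top 415.97141162627105 415.97141162627105 250.6464798101212 192.9262315788885 [ 2.16314632 -2.13141831  0.10639052] [-0.0012913   0.59974655  1.02579129]
```

View pics/scene0.png

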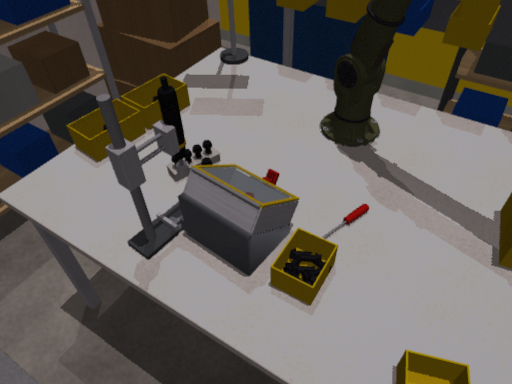

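View pics/top0.png

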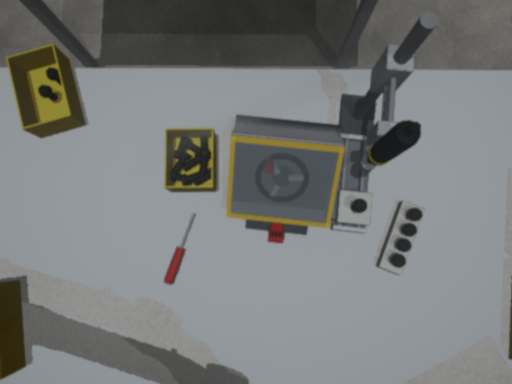

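```bash
cat > h.py <<'E'
import numpy as np, cv2, pickle
def P(c):
    R=cv2.Rodrigues(np.array(c['rvec']))[0];K=np.array([[c['fx'],0,c['cx']],[0,c['fy'],c['cy']],[0,0,1]])
    return K,R,np.array(c['tvec'])
def ray(c,uv):
    K,R,t=P(c);d=R.T@np.linalg.inv(K)@np.array([uv[0],uv[1],1.]);return -R.T@t,d/np.linalg.norm(d)
def onz(c,uv,z):
    o,d=ray(c,uv);return o+d*(z-o[2])/d[2]
def tri(c1,u1,c2,u2):
    o1,d1=ray(c1,u1);o2,d2=ray(c2,u2)
    s=np.linalg.lstsq(np.array([d1,-d2]).T,o2-o1,rcond=None)[0]
    a=o1+s[0]*d1;b=o2+s[1]*d2;return (a+b)/2,np.linalg.norm(a-b)
def proj(c,p):
    K,R,t=P(c);q=K@(R@np.array(p)+t);return q[:2]/q[2]
def ld(n): return pickle.load(open(n+'.pkl','rb'))
E
python3 - <<'E'
from h import *
s=ld('scene0')['image'][:,:,::-1];t=ld('top0')['image'][:,:,::-1]
cv2.imwrite('pics/sc.png',cv2.resize(s[130:280,150:350],None,fx=4,fy=4,interpolation=cv2.INTER_CUBIC))
cv2.imwrite('pics/tc.png',cv2.resize(t[100:250,220:420],None,fx=4,fy=4,interpolation=cv2.INTER_CUBIC))
for n in('scene0','top0'):
    im=ld(n)['image'];h=cv2.cvtColor(im,cv2.COLOR_RGB2HSV)
    m=(((h[...,0]<8)|(h[...,0]>172))&(h[...,1]>150)&(h[...,2]>60)).astype(np.uint8)
    k,_,st,ce=cv2.connectedComponentsWithStats(m)
    for i in range(1,k):
        if st[i,4]>8: print(n,st[i],ce[i])
c=ld('top0')
for p in([.5,0,0],[.5,.3,0],[.8,0,0]): print(proj(c,p))
E
```

```text
scene0 [264 169  15  15 111] [271.91891892 176.10810811]
scene0 [344 204  25  20 187] [356.49197861 212.98930481]
top0 [270 223  13  10  95] [276.24210526 227.45263158]
top0 [269 236  13   6  60] [275.28333333 238.5       ]
top0 [166 249  16  34 195] [173.61025641 265.83076923]
[253.24161195 232.5579776 ]
[139.19183196 230.77887817]
[254.95055569 121.00915215]
```

View pics/sc.png

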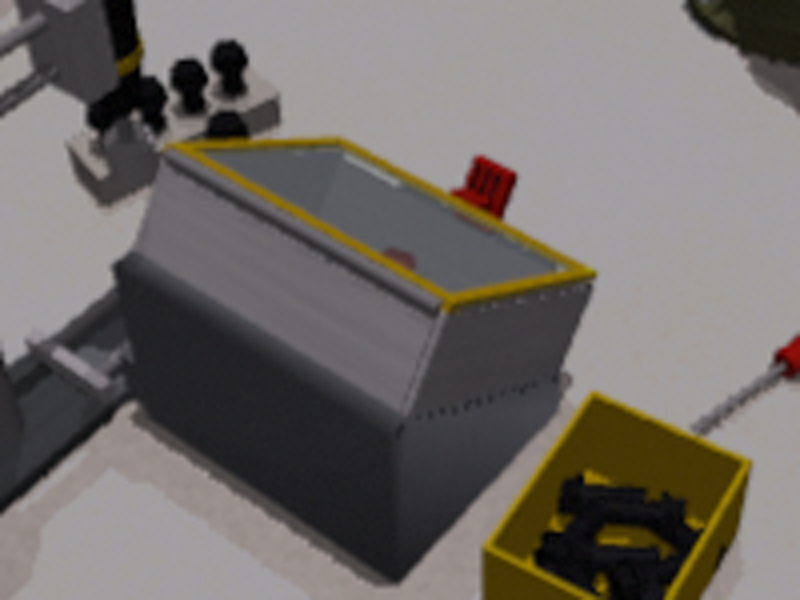

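View pics/tc.png

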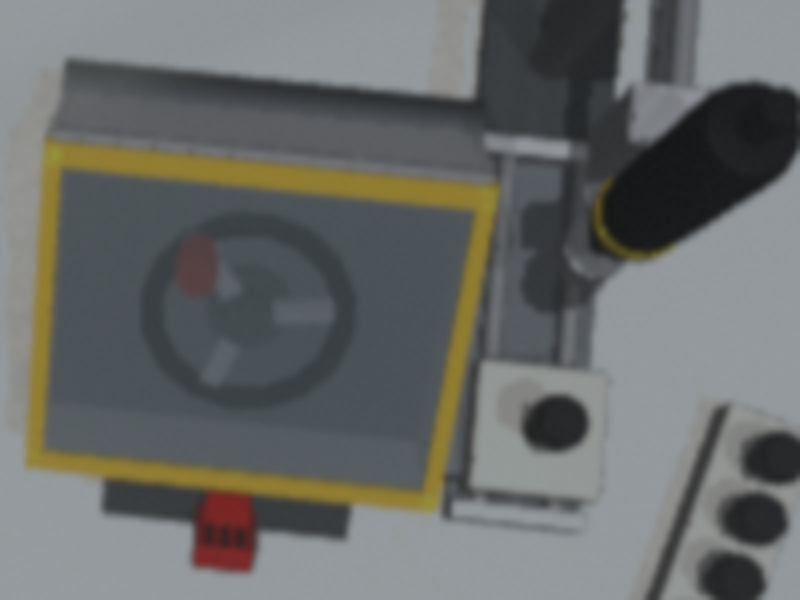

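Run:
```python
from h import *
np.set_printoptions(precision=4,suppress=True)
s=ld('scene0');t=ld('top0')
S=lambda x,y:((x+.5)/4-.5+150,(y+.5)/4-.5+130)
T=lambda x,y:((x+.5)/4-.5+220,(y+.5)/4-.5+100)
pts={'hm':((168,147),(496,186)),'hp':((446,306),(50,145)),'fm':((341,140),(436,508)),'fp':((594,273),(28,466))}
X={}
for k,(a,b) in pts.items():
    X[k],r=tri(s,S(*a),t,T(*b));print(k,X[k],r)
d=np.linalg.norm
print(d(X['hp']-X['hm']),d(X['fp']-X['fm']),d(X['hp']-X['fp']),d(X['hm']-X['fm']))
y=(X['hp']-X['hm']+X['fp']-X['fm']);print('yaw',np.arctan2(-y[0],y[1]))
u=X['hp']+X['hm']-X['fp']-X['fm'];u/=d(u);print(u,'slope',np.degrees(np.arcsin(u[2])),'yawx',np.arctan2(u[1],u[0]))
print('latch',tri(s,S(495,163),t,T(226,560)))
print('bolt',onz(t,T(557,420),.14))
print(onz(t,T(557,420),.14))
print('sock?',S(228,125), tri(s,S(228,118),t,T(557,420)))
o,_=ray(t,(0,0));print('topcam',o)
```

```text
hm [ 0.6781 -0.1912  0.2275] 0.0012582087466416056
hp [0.6992 0.0442 0.2246] 0.0008218961773476315
fm [ 0.5125 -0.176   0.1149] 0.0033236615613538596
fp [0.5343 0.0614 0.115 ] 0.00037407073375427685
0.2363984412347246 0.23845084833237712 0.19872164267688508 0.20075927260336793
yaw -0.09035239895944921
[ 0.8272 -0.0812  0.5561] slope 33.783345649599966 yawx -0.09780205798676071
latch (array([ 0.4808, -0.0544,  0.1239]), np.float64(0.0017625023053472674))
bolt [ 0.5634 -0.2425  0.14  ]
[ 0.5634 -0.2425  0.14  ]
sock? (206.625, 160.875) (array([ 0.563 , -0.2414,  0.145 ]), np.float64(8.236885272746594e-05))
topcam [ 0.4703 -0.0181  1.0911]
```

Run:
```python
from h import *
s=ld('scene0')['image'][:,:,::-1];t=ld('top0')['image'][:,:,::-1]
a=cv2.resize(s[120:180,155:235],None,fx=8,fy=8,interpolation=cv2.INTER_CUBIC);a=cv2.convertScaleAbs(a,alpha=1.5)
b=cv2.resize(t[110:180,330:430],None,fx=8,fy=8,interpolation=cv2.INTER_CUBIC);b=cv2.convertScaleAbs(b,alpha=1.5)
cv2.imwrite('pics/a.png',a);cv2.imwrite('pics/b.png',b)
c=cv2.resize(t[145:245,250:320],None,fx=6,fy=6,interpolation=cv2.INTER_CUBIC);cv2.imwrite('pics/c.png',cv2.convertScaleAbs(c,alpha=1.5))
```

```text
(no output)
```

View pics/a.png

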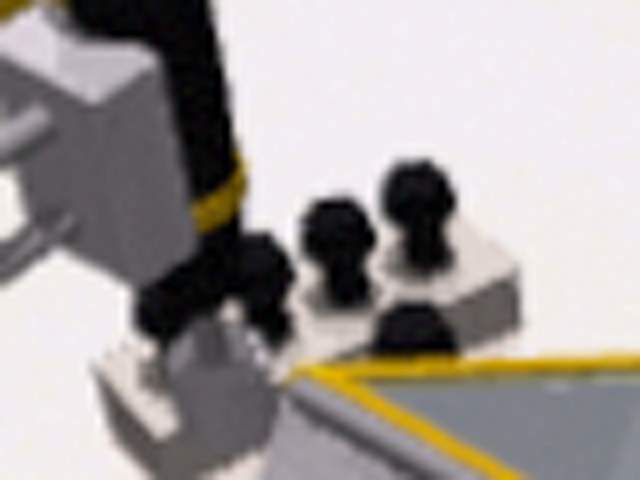

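View pics/b.png

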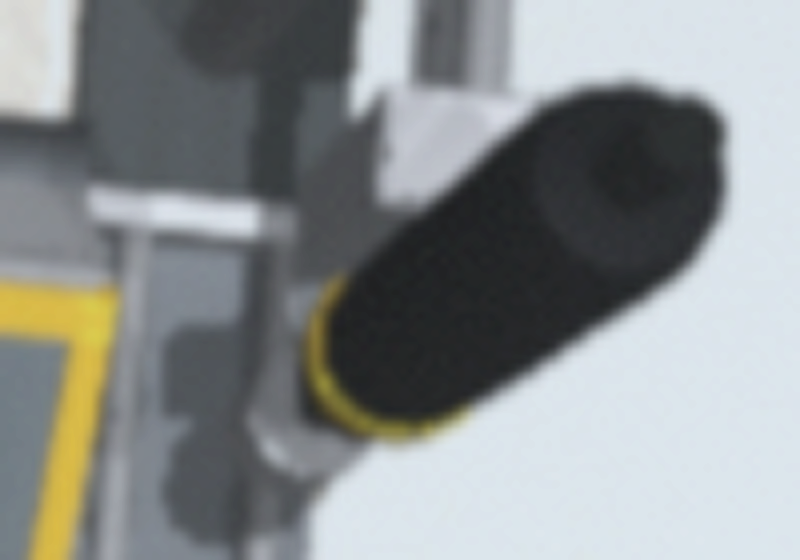

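View pics/c.png

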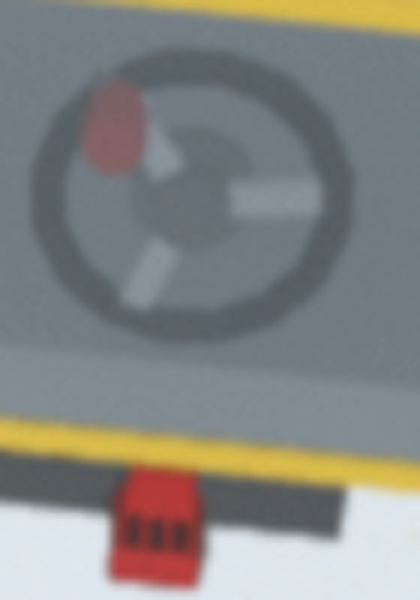

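Run:
```python
from h import *
np.set_printoptions(precision=4,suppress=True)
s=ld('scene0');t=ld('top0')
yaw=-.093;xh=np.array([np.cos(yaw),np.sin(yaw),0]);yh=np.array([-np.sin(yaw),np.cos(yaw),0]);z=np.array([0,0,1.])
n=-.5736*xh+.8192*z;u=.8192*xh+.5736*z
O=np.array([.635,-.068,0])
def onh(c,uv,h):
    o,d=ray(c,uv);p0=O+.105*z+h*n;return o+d*((p0-o)@n)/(d@n)
def loc(p): q=p-O-.105*z;return np.array([q@u,q@yh,q@n])
C=lambda x,y:((x+.5)/6-.5+250,(y+.5)/6-.5+145)
hub=onh(t,C(191,195),.016+.007)  # rim upper-face-ish
print('hub',hub,loc(hub))
# rim extents at upper face h=.023
for p in((30,195),(353,195),(191,45),(191,343)): print(loc(onh(t,C(*p),.02)))
k=onh(t,C(116,145),.063);print('knob',k,loc(k))
for p in((.02,.0,.063),): pass
L=onh(t,C(155,573),.07);print('latch',L,loc(L))
Lt=tri(s,((495+.5)/4-.5+150,(160+.5)/4-.5+130),t,C(155,573));print(Lt,loc(Lt[0]))
S=lambda x,y:((x+.5)/4-.5+150,(y+.5)/4-.5+130)
B=lambda x,y:((x+.5)/8-.5+330,(y+.5)/8-.5+110)
b=np.array([.5632,-.242,.14])
sk=onz(t,B(312,411),.1565);print('sock',sk,'along',(sk-b)@xh,'lat',(sk-b)@yh, (b-O)@xh,(b-O)@yh)
A=lambda x,y:((x+.5)/8-.5+155,(y+.5)/8-.5+120)
print('scene proj of sock', (proj(s,sk)-[155-.5,120-.5])*8-.5)
# predicted rim of mouth in both crops
for a in np.arange(0,6.3,.785):
    q=sk+.018*np.array([np.cos(a),np.sin(a),0]);print((proj(s,q)-[154.5,119.5])*8-.5,(proj(t,q)-[329.5,109.5])*8-.5)
for nme,p in(('bolt',b),): print((proj(t,p)-[219.5,99.5])*4-.5)
```

```text
hub [ 0.6269 -0.0661  0.1273] [0.0061 0.0011 0.023 ]
[-0.0026  0.0639  0.02  ]
[ 0.0119 -0.0615  0.02  ]
[0.0674 0.008  0.02  ]
[-0.0612 -0.0063  0.02  ]
knob [ 0.6366 -0.0356  0.1809] [0.0424 0.0324 0.063 ]
latch [ 0.4806 -0.055   0.0819] [-0.1402 -0.0014  0.07  ]
(array([ 0.4802, -0.0535,  0.1268]), np.float64(0.00030942571154403143)) [-0.1149  0.      0.107 ]
sock [ 0.6618 -0.262   0.1565] along 0.10001681443290925 lat -0.010781012568598008 -0.05533104089531266 -0.17991585787095374
scene proj of sock [199.6525 425.8998]
[166.716  455.0299] [310.8373 348.8168]
[203.4292 459.1669] [266.1621 366.4853]
[237.803  443.7043] [248.217  410.2256]
[249.4557 418.0446] [267.5893 454.5634]
[232.0514 397.3261] [313.0663 473.4711]
[196.0346 393.3267] [357.9479 455.7596]
[162.011  408.2631] [375.8439 411.8744]
[149.6238 433.7371] [356.3673 367.6218]
[166.5948 454.9723] [311.04   348.8194]
[556.1299 420.3934]
```

Run:
```python
from h import *
s=ld('scene0')['image'][:,:,::-1];t=ld('top0')['image'][:,:,::-1]
a=cv2.resize(s[150:186,165:205],None,fx=12,fy=12,interpolation=cv2.INTER_CUBIC)
b=cv2.resize(t[140:180,345:385],None,fx=12,fy=12,interpolation=cv2.INTER_CUBIC)
a=cv2.resize(a,(400,480)) if 0 else cv2.copyMakeBorder(a,0,48,0,0,cv2.BORDER_CONSTANT)
o=np.hstack([a[:480],b[:480,:300]]) if 0 else np.hstack([cv2.resize(a,(400,400)),cv2.resize(b,(400,400))])
o=(255*(o/255.)**.6).astype(np.uint8);o=cv2.convertScaleAbs(o,alpha=1.3,beta=-40)
cv2.imwrite('pics/d.png',o)
```

```text
(no output)
```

View pics/d.png

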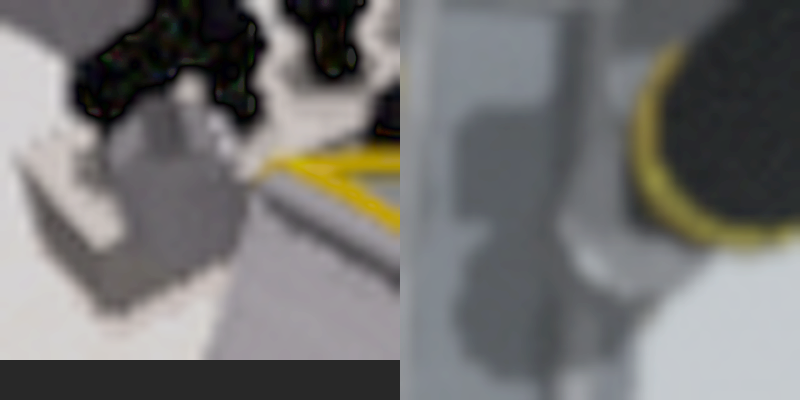

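Run:
```python
from h import *
np.set_printoptions(precision=4,suppress=True,linewidth=200)
s=ld('scene0');t=ld('top0')
for z in(.1565,.17,.19,.21,.23):
    p=onz(t,(368.6,161.4),z);print(z,p,proj(s,p), 'r px top', 416*.018/(1.0911-z),'scene r',396.5*.018/(P(s)[1]@p+P(s)[2])[2])
b=np.array([.5632,-.242,.1565]);yaw=-.093
for d in(.09,.095,.1,.105): 
    p=b+d*np.array([np.cos(yaw),np.sin(yaw),0]);print(d,p,proj(s,p),proj(t,p))
g=s['image'].astype(int)
print('R');print(g[158:184,172:194,0]);print('R-B');print((g[...,0]-g[...,2])[158:184,172:194])
print('top');print(t['image'][150:176,352:384,1].astype(int))
```

```text
0.1565 [ 0.6607 -0.2621  0.1565] [179.7437 172.5781] r px top 8.0119837363578 scene r 6.2013768871705155
0.17 [ 0.658  -0.2586  0.17  ] [180.5439 169.0187] r px top 8.129410487460644 scene r 6.252358924580709
0.19 [ 0.6539 -0.2533  0.19  ] [181.7539 163.6366] r px top 8.309843524581067 scene r 6.329447692280205
0.21 [ 0.6498 -0.2481  0.21  ] [182.9941 158.1201] r px top 8.49846782431052 scene r 6.408461129817443
0.23 [ 0.6457 -0.2429  0.23  ] [184.2656 152.4641] r px top 8.69585414005342 scene r 6.489472228015368
0.09 [ 0.6528 -0.2504  0.1565] [184.6229 172.4335] [363.4617 164.7655]
0.095 [ 0.6578 -0.2508  0.1565] [183.3823 173.3751] [363.6304 162.6102]
0.1 [ 0.6628 -0.2513  0.1565] [182.1358 174.3212] [363.7989 160.4575]
0.105 [ 0.6677 -0.2518  0.1565] [180.8833 175.2719] [363.9672 158.3076]
R
[[ 23  10  11   5   4   3   5   5   7  13  45 112 103  47   8   4   4   4  56 120 147 113]
 [ 24   4  10   4   4   4  11  20  27  31  75 124 114  56   5   4   2   4  15  75 135 138]
 [ 33   6   5   8   3   6  24  44  50  47  56  81  88  57  25  13   5   5   4  70 136 142]
 [ 75  27   0   6   4
[... 7154 characters left out ...]
148 152 152 153 153 152 153 152 153 152 153]
 [ 56  56  57  56  56  56  51  48  48  55  61  64  61  59  57  59  68  85 107 136 149 152 152 152 153 152 153 152 153 153 152 152]
 [ 56  56  56  56  56  55  51  47  49  56  62  67  65  58  57  60  76 103 128 146 152 152 153 152 152 152 152 152 152 152 153 152]
 [ 58  56  56  56  57  54  50  47  48  56  65  68  66  58  58  66  91 123 143 151 152 153 152 153 152 152 152 153 153 152 153 152]
 [ 59  57  57  56  57  54  51  49  47  57  64  68  65  58  60  75 103 135 149 152 153 152 152 153 152 153 152 153 152 152 153 153]
 [ 63  59  57  57  56  55  50  47  50  58  66  69  68  63  67  82 107 138 150 152 153 153 153 153 153 152 153 153 153 152 152 153]]
```

```bash
cat >> h.py <<'E'
from scipy.spatial.transform import Rotation as Ro
yaw=-.093;xh=np.array([np.cos(yaw),np.sin(yaw),0]);yh=np.array([-np.sin(yaw),np.cos(yaw),0]);zz=np.array([0,0,1.])
n=-.5736*xh+.8192*zz;u=.8192*xh+.5736*zz
O=np.array([.635,-.068,0])
def W(s,y,h): return O+.105*zz+s*u+y*yh+h*n
def loc(p): q=np.array(p)-O-.105*zz;return np.array([q@u,q@yh,q@n])
def onh(c,uv,h):
    o,d=ray(c,uv);p0=O+.105*zz+h*n;return o+d*((p0-o)@n)/(d@n)
def tool(th,sg):
    th=np.radians(th);a=np.sin(th)*xh-np.cos(th)*zz;z=sg*yh;x=np.cross(a,z)
    q=Ro.from_matrix(np.array([x,a,z]).T).as_quat();return np.array([q[3],q[0],q[1],q[2]]),a
E
python3 - <<'E'
from h import *
from station import manip,sensors
np.set_printoptions(precision=3,suppress=True)
o=sensors.get_obs();q=o['ee_rot'];print(Ro.from_quat([q[1],q[2],q[3],q[0]]).as_matrix())
for sg in(1,-1):
  for th in(35,42,50):
    R,a=tool(th,sg)
    tipL=W(-.115,-.05,.088)
    print(sg,th,'latch',manip.inverse_kinematics(tipL-.025*a,R),manip.inverse_kinematics(tipL-.15*a,R))
    for f in(0,2,4): 
        g=W(.004+.052*np.cos(f),.001-.052*np.sin(f),.047);print('   ',f,manip.inverse_kinematics(g-.006*a,R))
    print('   pre',manip.inverse_kinematics(g-.1*a,R))
E
```

```text
[[ 0.939 -0.001  0.344]
 [-0.344 -0.002  0.939]
 [ 0.    -1.    -0.002]]
1 35 latch None None
    0 [-0.731  0.03   0.803  2.087 -0.013  0.423  1.553]
    2 [-0.812 -0.085  0.965  2.251  0.074  0.33   1.589]
    4 [-0.763 -0.076  0.7    2.278  0.403  0.339  1.086]
   pre [-0.212 -0.283  0.116  2.286  0.266  0.548  1.202]
1 42 latch None None
    0 [-0.68  -0.018  0.734  2.181  0.147  0.244  1.407]
    2 [-1.007 -0.208  1.138  2.343  0.689  0.19   1.04 ]
    4 [-0.681 -0.099  0.602  2.365  0.897  0.203  0.592]
   pre None
1 50 latch None None
    0 None
    2 [-1.054 -0.26   1.198  2.437  2.137  0.149 -0.361]
    4 [-0.202 -0.065  0.118  2.443  2.197  0.174 -0.743]
   pre None
-1 35 latch None None
    0 [-0.494  0.031  0.559  2.081  0.006  0.423 -1.609]
    2 [-0.493 -0.05   0.653  2.244 -0.041  0.328 -1.46 ]
    4 [-0.793 -0.079  0.728  2.279  0.413  0.34  -2.063]
   pre [ 0.222 -0.271 -0.261  2.274  0.027  0.524 -1.734]
-1 42 latch None None
    0 [-0.227 -0.     0.278  2.168  0.118  0.243 -1.717]
    2 [-0.352 -0.072  0.516  2.33  -0.138  0.145 -1.359]
    4 [ 0.5   -0.047 -0.554  2.329  0.562  0.149 -2.253]
   pre None
-1 50 latch None None
    0 None
    2 [-0.29  -0.071  0.466  2.421  3.594  0.095  1.197]
    4 [ 0.374 -0.048 -0.446  2.425  2.311  0.153  2.273]
   pre None
```

Run:
```python
from h import *
from station import manip,sensors
np.set_printoptions(precision=3,suppress=True)
for jaw in ('y','x'):
 for sg in(1,-1):
  for th in(0,10,15,20,25,30):
    R,a=tool(th,sg)
    if jaw=='x':
        z=sg*np.cross(a,yh);x=np.cross(a,z);q=Ro.from_matrix(np.array([x,a,z]).T).as_quat();R=np.array([q[3],q[0],q[1],q[2]])
    out=[]
    for y in(-.05,.005):
      for back in(.025,.15,.22):
        p=W(-.115,y,.088)-back*a; r=manip.inverse_kinematics(p,R); out.append(r is not None)
    print(jaw,sg,th,out)
```

```text
y 1 0 [True, True, True, True, True, True]
y 1 10 [True, True, True, True, True, True]
y 1 15 [True, True, False, True, True, False]
y 1 20 [True, False, False, True, False, False]
y 1 25 [True, False, False, True, False, False]
y 1 30 [True, False, False, True, False, False]
y -1 0 [True, True, True, True, True, True]
y -1 10 [True, True, True, True, True, True]
y -1 15 [True, True, False, True, True, False]
y -1 20 [True, False, False, True, False, False]
y -1 25 [True, False, False, True, False, False]
y -1 30 [True, False, False, True, False, False]
x 1 0 [True, True, True, True, True, True]
x 1 10 [True, True, True, True, True, True]
x 1 15 [True, True, False, True, True, False]
x 1 20 [True, False, False, True, False, False]
x 1 25 [True, False, False, True, False, False]
x 1 30 [True, False, False, True, False, False]
x -1 0 [False, False, False, False, False, False]
x -1 10 [False, False, False, False, False, False]
x -1 15 [False, False, False, False, False, False]
x -1 20 [True, False, False, False, False, False]
x -1 25 [True, False, False, False, False, False]
x -1 30 [True, False, False, False, False, False]
```

Run:
```python
from h import *
from station import manip,sensors,eyes
np.set_printoptions(precision=3,suppress=True)
manip.move_gripper(0.0)
R,a=tool(13,1)
R0,_=tool(0,1)
manip.move_pose([.36,.32,.33],R0)
pre=W(-.119,-.06,.087)
manip.move_pose(pre-.14*a,R)
manip.movel(pre-.025*a,vel=.12,stop_force=10)
o=sensors.get_obs();print(o['time'],o['eef_pos'],loc(o['eef_pos']+.025*a),o['force'],o['finger_gap'])
for nm in('scene','top'):
    c=eyes.camera(nm);cv2.imwrite(f'pics/{nm}1.png',c['image'][:,:,::-1]);pickle.dump(c,open(f'{nm}1.pkl','wb'))
    im=c['image'][:,:,::-1]
    x0,y0=(200,110) if nm=='scene' else (200,130)
    cv2.imwrite(f'pics/{nm}1c.png',cv2.resize(im[y0:y0+130,x0:x0+130],None,fx=4,fy=4))
a1,b1=cv2.imread('pics/scene1c.png'),cv2.imread('pics/top1c.png')
cv2.imwrite('pics/j1.png',cv2.resize(np.hstack([a1,b1]),(800,400)))
```

```text
4.875 [ 0.478 -0.114  0.133] [-0.118 -0.06   0.087] [ 0.086 -0.48  -0.659] 0.00021122796241731888
```

View pics/j1.png

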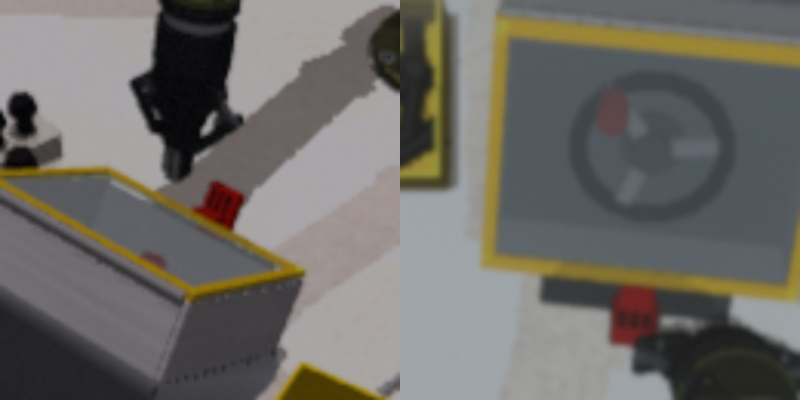

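Run:
```python
from h import *
from station import manip,sensors,eyes
np.set_printoptions(precision=3,suppress=True)
R,a=tool(13,1)
p=None
for y in(-.03,-.02,-.01,0,.004):
    hit=manip.movel(W(-.119,y,.087)-.025*a,vel=.08,stop_force=14)
    o=sensors.get_obs();print(y,hit,o['time'],loc(o['eef_pos']+.025*a),o['force'])
    if hit: break
for nm in('scene','top'):
    c=eyes.camera(nm);pickle.dump(c,open(f'{nm}2.pkl','wb'))
    im=c['image'][:,:,::-1]
    x0,y0=(200,110) if nm=='scene' else (200,130)
    cv2.imwrite(f'pics/{nm}2c.png',cv2.resize(im[y0:y0+130,x0:x0+130],None,fx=4,fy=4))
a1,b1=cv2.imread('pics/scene2c.png'),cv2.imread('pics/top2c.png')
cv2.imwrite('pics/j2.png',cv2.resize(np.hstack([a1,b1]),(800,400)))
```

```text
-0.03 False 5.5 [-0.119 -0.03   0.087] [ 0.328 -0.529  0.231]
-0.02 False 5.775 [-0.119 -0.02   0.087] [ 0.079 -0.587 -0.25 ]
-0.01 False 6.05 [-0.119 -0.01   0.087] [-0.063 -0.484 -0.049]
0 False 6.325 [-0.12   0.001  0.087] [-2.523  0.807  1.561]
0.004 False 6.575 [-0.12   0.004  0.087] [-2.674 -0.836  1.669]
```

View pics/j2.png

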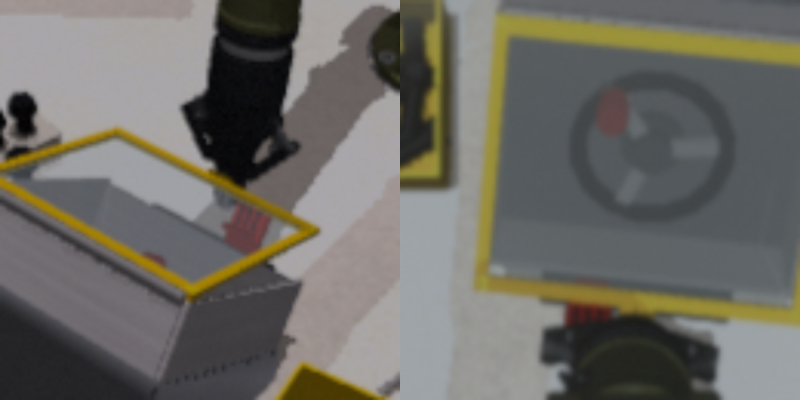

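Run:
```python
from h import *
from station import manip,sensors,eyes
np.set_printoptions(precision=3,suppress=True)
R0,_=tool(0,1)
p=np.array(sensors.get_obs()['eef_pos'])
for d in([-.05,0,0],[-.04,0,0],[-.03,0,0.0],[-.04,0,.08]):
    try: manip.movel(p+np.array(d),vel=.1,stop_force=25);print('ok',d);break
    except manip.IKError as e: print('no',d)
o=sensors.get_obs();print(o['time'],o['eef_pos'],o['force'])
manip.wait(.8)
p=np.array(o['eef_pos'])
for d in([0,.0,.15],[.0,0,.1]):
    try: print(manip.movel(p+np.array(d),vel=.15,stop_force=25),d);break
    except manip.IKError: print('no',d)
o=sensors.get_obs();print(o['time'],o['eef_pos'],o['force'])
for nm in('scene','top'):
    c=eyes.camera(nm);pickle.dump(c,open(f'{nm}3.pkl','wb'));cv2.imwrite(f'pics/{nm}3.png',c['image'][:,:,::-1])
a1,b1=cv2.imread('pics/scene3.png'),cv2.imread('pics/top3.png')
cv2.imwrite('pics/j3.png',np.hstack([a1[80:300,130:510],b1[80:300,130:510]]))
```

```text
ok [-0.05, 0, 0]
7.3333 [ 0.433 -0.05   0.133] [ 0.324 -0.958  0.561]
no [0, 0.0, 0.15]
False [0.0, 0, 0.1]
8.95 [ 0.433 -0.05   0.232] [-0.767  0.497 -0.218]
```

View pics/j3.png

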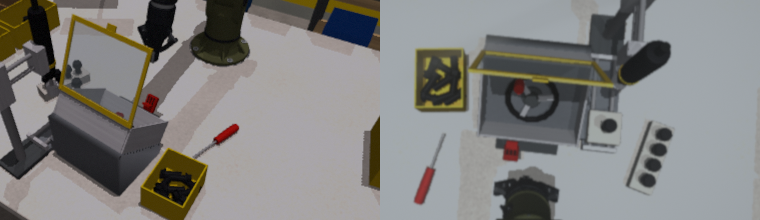

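Run:
```python
from h import *
t=ld('top3')['image'][:,:,::-1];s=ld('scene3')['image'][:,:,::-1]
cv2.imwrite('pics/e.png',cv2.convertScaleAbs(cv2.resize(t[140:220,240:320],None,fx=7,fy=7,interpolation=cv2.INTER_CUBIC),alpha=1.6))
```

```text
(no output)
```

View pics/e.png

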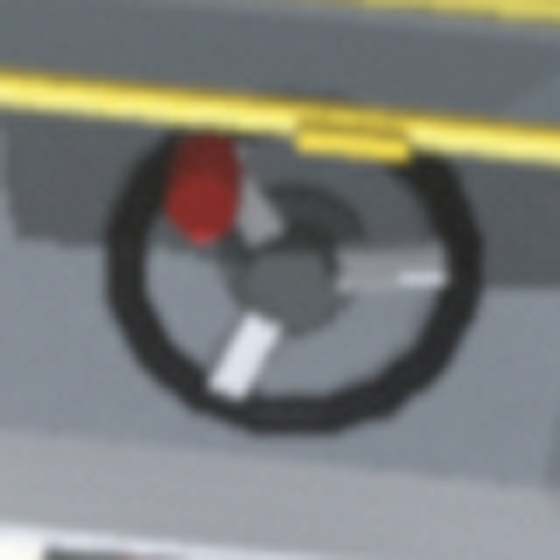

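Run:
```python
from h import *
np.set_printoptions(precision=4,suppress=True)
t=ld('top3');C=lambda x,y:((x+.5)/7-.5+240,(y+.5)/7-.5+140)
f=lambda x,y,h:loc(onh(t,C(x,y),h))
print('L',f(108,260,.018),'R',f(481,265,.018),'B',f(290,435,.023),'hubcap?',f(293,290,.02))
k=f(201,209,.063);print('knob',k, 'ext',f(166,205,.063),f(239,212,.063),f(201,244,.063))
# circle fit on h=.023 for lower-half outer rim points
pts=np.array([f(x,y,.021)[:2] for x,y in((108,260),(114,300),(132,350),(160,385),(205,418),(250,433),(290,435),(345,428),(400,402),(445,360),(470,315),(481,265))])
A=np.c_[2*pts,np.ones(len(pts))];sol=np.linalg.lstsq(A,(pts**2).sum(1),rcond=None)[0];r=np.sqrt(sol[2]+sol[0]**2+sol[1]**2);print('circ',sol[:2],r)
d=k[:2]-sol[:2];print('knob r',np.hypot(*d),'phi',np.arctan2(-d[1],d[0]))
```

```text
L [-0.0025  0.063   0.018 ] R [ 0.01   -0.0615  0.018 ] B [-0.0596 -0.0052  0.023 ] hubcap? [-0.0055 -0.0001  0.02  ]
knob [0.0406 0.0336 0.063 ] ext [0.0407 0.0448 0.063 ] [0.0409 0.0216 0.063 ] [0.0284 0.0324 0.063 ]
circ [0.0007 0.001 ] 0.061881202944941496
knob r 0.051473557385839634 phi -0.6860031493925258
```

```bash
cat >> h.py <<'E'
HS,HY,RR=.001,.001,.052
def G(f,h=.050,r=RR): return W(HS+r*np.cos(f),HY-r*np.sin(f),h)
E
python3 - <<'E'
from h import *
from station import manip,sensors,eyes
np.set_printoptions(precision=3,suppress=True)
for sg in(1,-1):
  for th in(33,36,39):
    R,a=tool(th,sg)
    r=[manip.inverse_kinematics(G(f)-.006*a,R) for f in np.arange(-.68,6.7,.5)]
    print(sg,th,[x is not None for x in r].count(True),len(r),'pre',[manip.inverse_kinematics(G(-.68)-b*a,R) for b in(.06,.09,.12)], 'end',[manip.inverse_kinematics(G(6.64)-b*a,R) is not None for b in(.06,.09,.12)])
    if th==36:
        for x in r:print(x)
E
```

```text
1 33 15 15 pre [array([-0.103, -0.083,  0.072,  2.085,  0.134,  0.57 ,  1.358]), array([-0.098, -0.144,  0.061,  2.086,  0.133,  0.631,  1.358]), array([-0.095, -0.202,  0.052,  2.082,  0.131,  0.693,  1.36 ])] end [True, True, True]
1 36 15 15 pre [array([-0.088, -0.108,  0.053,  2.133,  0.168,  0.497,  1.322]), array([-0.084, -0.174,  0.042,  2.138,  0.161,  0.559,  1.328]), array([-0.082, -0.237,  0.034,  2.138,  0.155,  0.622,  1.334])] end [True, True, True]
[-0.105  0.015  0.083  2.114  0.175  0.393  1.315]
[-0.101  0.022  0.134  2.093  0.085  0.401  1.442]
[-0.093  0.021  0.183  2.097 -0.003  0.396  1.569]
[-0.092  0.009  0.23   2.127 -0.077  0.379  1.678]
[-0.103 -0.011  0.271  2.176 -0.121  0.352  1.746]
[-0.118 -0.036  0.287  2.234 -0.117  0.317  1.749]
[-0.117 -0.059  0.257  2.287 -0.053  0.284  1.668]
[-0.089 -0.071  0.172  2.319  0.061  0.265  1.51 ]
[-0.052 -0.069  0.067  2.321  0.189  0.267  1.328]
[-0.039 -0.056 -0.004  2.294  0.281  0.29   1.19 ]
[-0.055 -0.035 -0.021  2.245  0.313  0.325  1.136]
[-0.082 -0.012  0.006  2.188  0.287  0.358  1.164]
[-0.101  0.007  0.05
[... 1136 characters left out ...]
1.336]
[ 1.549 -0.053 -1.354  2.244 -0.355  0.298 -1.178]
[ 1.504 -0.117 -1.342  2.279 -0.487  0.288 -1.111]
[ 1.442 -0.133 -1.344  2.285 -0.409  0.276 -1.246]
[ 1.397 -0.097 -1.37   2.26  -0.141  0.277 -1.544]
[ 1.004 -0.01  -1.057  2.216  0.254  0.317 -1.936]
[ 0.373  0.003 -0.446  2.173  0.284  0.357 -1.972]
[-0.35  -0.002  0.303  2.145  0.222  0.383 -1.89 ]
[-0.671  0.003  0.679  2.119  0.126  0.397 -1.757]
[-1.006 -0.002  1.079  2.115  0.034  0.4   -1.617]
-1 39 15 15 pre [array([ 1.161, -0.208, -1.081,  2.149, -0.344,  0.426, -1.374]), array([ 0.949, -0.266, -0.862,  2.162, -0.352,  0.489, -1.376]), array([ 0.485, -0.278, -0.455,  2.177, -0.126,  0.537, -1.575])] end [True, True, True]
```

Run:
```python
from h import *
from station import manip,sensors,eyes
np.set_printoptions(precision=3,suppress=True)
R,a=tool(36,1)
manip.move_gripper(.05)
manip.move_pose(G(-.68)-.11*a,R)
print(manip.movel(G(-.68)-.05*a,vel=.12,stop_force=10))
o=sensors.get_obs();print(o['time'],o['eef_pos'],o['force'],o['joints'])
for nm in('scene','top'):
    c=eyes.camera(nm);pickle.dump(c,open(f'{nm}4.pkl','wb'));cv2.imwrite(f'pics/{nm}4.png',c['image'][:,:,::-1])
a1,b1=cv2.imread('pics/scene4.png'),cv2.imread('pics/top4.png')
cv2.imwrite('pics/j4.png',np.hstack([cv2.resize(a1[80:230,150:290],None,fx=2.8,fy=2.8),cv2.resize(b1[110:260,220:360],None,fx=2.8,fy=2.8)]))
```

```text
False
10.8917 [ 0.614 -0.032  0.21 ] [0.229 0.427 0.947] [-0.078 -0.085  0.046  2.13   0.168  0.478  1.322]
```

View pics/j4.png

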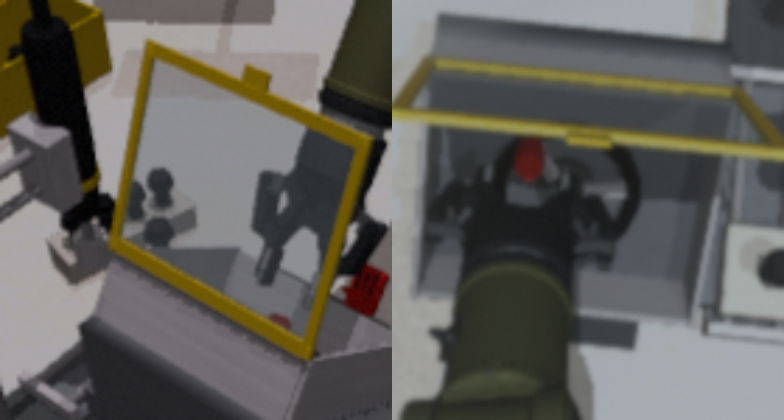

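Run:
```python
from h import *
from station import manip,sensors,eyes
np.set_printoptions(precision=3,suppress=True)
R,a=tool(36,1)
print(manip.movel(G(-.68)-.006*a,vel=.1,stop_force=10))
print(sensors.get_obs()['force'])
manip.move_gripper(.02,effort=35)
o=sensors.get_obs();print(o['time'],loc(o['eef_pos']+.006*a),o['force'],o['finger_gap'])
for f in(-.55,-.4,-.2,0.,.2):
    h=manip.movel(G(f)-.006*a,vel=.07,stop_force=30)
    o=sensors.get_obs();print(f,h,round(o['time'],2),o['force'],loc(o['force']+O+.105*zz),o['finger_gap'])
    if h:break
c=eyes.camera('top');pickle.dump(c,open('top5.pkl','wb'));cv2.imwrite('pics/top5.png',cv2.resize(c['image'][110:260,220:420,::-1],None,fx=4,fy=4))
```

```text
False
[-0.352  0.674  0.447]
11.925 [0.042 0.033 0.051] [-4.652 -1.187  5.054] 0.023544356216943393
-0.55 False 12.18 [-6.692  0.518  5.803] [-2.17  -0.106  8.603] 0.023488467099034162
-0.4 False 12.43 [-5.936  0.711  5.321] [-1.843  0.156  7.787] 0.023592171556073377
-0.2 False 12.73 [-5.377  1.749  4.767] [-1.784  1.242  7.069] 0.023473655667108906
0.0 False 13.03 [-4.868  1.414  5.823] [-0.738  0.956  7.626] 0.02359016116219134
0.2 False 13.33 [-5.189  1.29   5.315] [-1.282  0.803  7.386] 0.023774675911258807
```

View pics/top5.png

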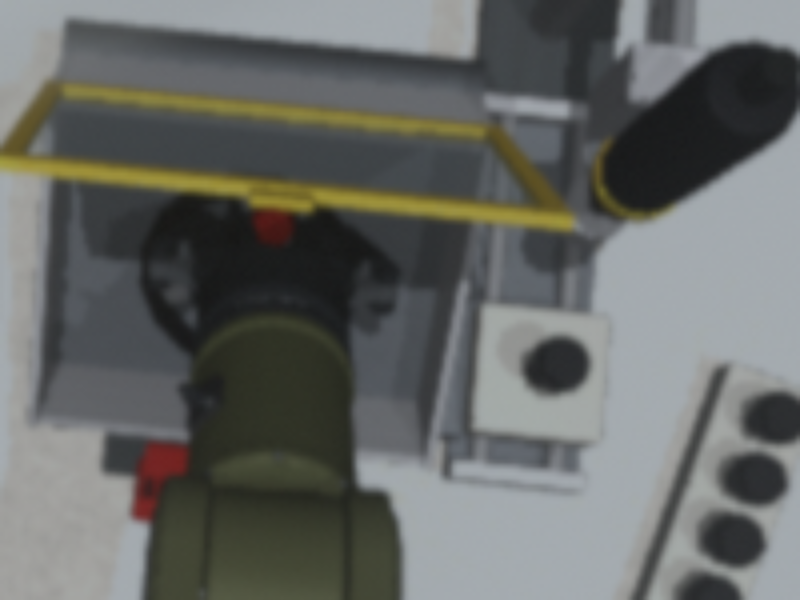

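Run:
```python
from h import *
from station import manip,sensors,eyes
np.set_printoptions(precision=2,suppress=True)
R,a=tool(36,1)
for i,f in enumerate(np.arange(.45,5.71,.25)):
    h=manip.movel(G(f)-.006*a,vel=.09,stop_force=30)
    o=sensors.get_obs()
    if i%2==0 or h: print(round(f,2),h,round(o['time'],2),loc(o['force']+O+.105*zz),o['finger_gap'].round(4))
    if h:break
c=eyes.camera('top');pickle.dump(c,open('top6.pkl','wb'));cv2.imwrite('pics/top6.png',cv2.resize(c['image'][110:260,220:420,::-1],None,fx=4,fy=4))
c=eyes.camera('scene');pickle.dump(c,open('scene6.pkl','wb'));cv2.imwrite('pics/scene6.png',c['image'][...,::-1])
```

```text
Traceback (most recent call last):
AttributeError: 'float' object has no attribute 'round'
```

Run:
```python
from h import *
from station import manip,sensors,eyes
np.set_printoptions(precision=2,suppress=True)
R,a=tool(36,1)
for i,f in enumerate(np.arange(.7,5.71,.25)):
    h=manip.movel(G(f)-.006*a,vel=.09,stop_force=30)
    o=sensors.get_obs()
    if i%2==0 or h: print(round(f,2),h,round(o['time'],2),loc(o['force']+O+.105*zz),o['finger_gap'])
    if h:break
c=eyes.camera('top');pickle.dump(c,open('top6.pkl','wb'));cv2.imwrite('pics/top6.png',cv2.resize(c['image'][110:260,220:420,::-1],None,fx=4,fy=4))
c=eyes.camera('scene');pickle.dump(c,open('scene6.pkl','wb'));cv2.imwrite('pics/scene6.png',c['image'][...,::-1])
```

```text
0.7 False 13.97 [-0.52 -0.06  7.88] 0.0231997687775679
1.2 False 14.55 [-0.56 -0.86 10.35] 0.023626044103099646
1.7 False 15.13 [-1.34 -0.78 13.23] 0.023496891804468196
2.2 False 15.72 [-1.3  -0.62 15.17] 0.02374689039274965
2.7 False 16.3 [-0.39 -0.29 15.44] 0.0231251352086068
3.2 False 16.88 [ 0.57 -0.14 14.58] 0.023270440235249917
3.7 False 17.47 [ 0.75  0.24 11.71] 0.02348355383747357
4.2 False 18.05 [ 0.85 -2.11  9.37] 0.023074682783700888
4.7 False 18.63 [ 0.9  -2.68 11.4 ] 0.023738616850056928
5.2 False 19.22 [ 0.15 -1.72 12.05] 0.02346194392073337
5.7 False 19.8 [ 0.34 -1.01 11.33] 0.02350631407454189
```

View pics/top6.png

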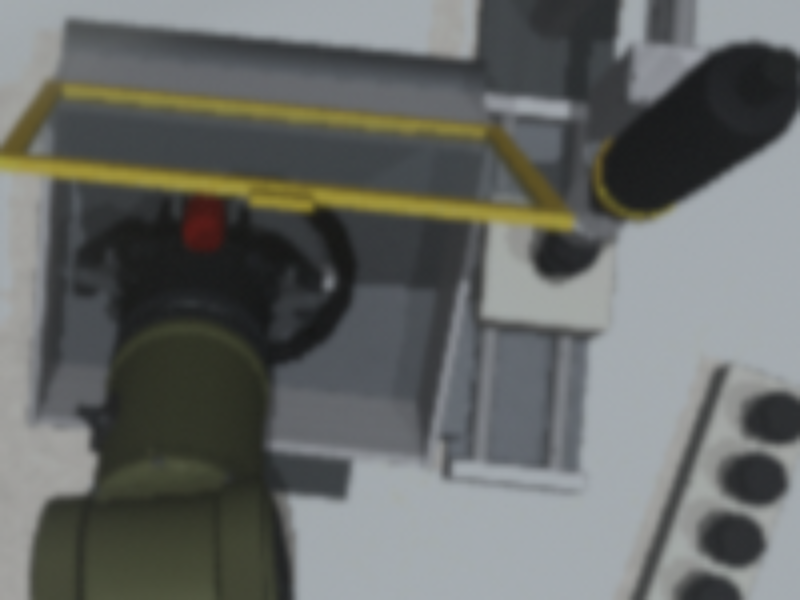

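View pics/scene6.png

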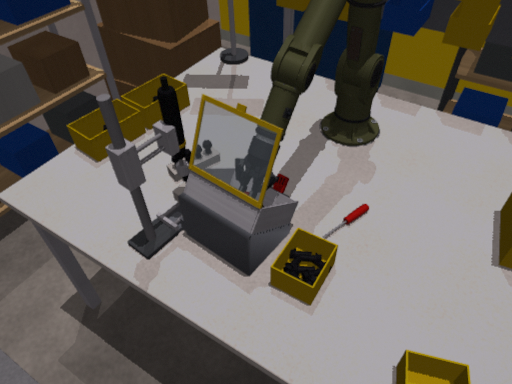

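Run:
```python
from h import *
np.set_printoptions(precision=4,suppress=True)
def edge(nm):
    t=ld(nm);im=t['image'].astype(int);g=im.sum(2)
    out=[]
    for c in(344,347,350,353,356,359,362,365):
        # column profile: lower edge of white carrier
        p=None
        col=im[:,c].min(1).astype(float)
        rows=np.arange(165,235)
        w=np.where(col[rows]>120)[0]
        if len(w)==0: out.append(None);continue
        # last row in first bright run
        r=rows[w[0]]
        # take largest run
        runs=np.split(w,np.where(np.diff(w)>1)[0]+1);run=max(runs,key=len);r=rows[run[-1]]
        th=110;v0,v1=col[r],col[r+1];rr=r
        while col[rr+1]>th: rr+=1
        e=rr+(col[rr]-th)/(col[rr]-col[rr+1]);p=onz(t,(c,e),.078);out.append(((p-O)@xh,(p-O)@yh))
    return out
for n_ in('top0','top5','top6'):
    print(n_,[None if e is None else (round(e[0]*1000,1),round(e[1]*1000,1)) for e in edge(n_)])
s=ld('scene6')['image'][:,:,::-1];t=ld('top6')['image'][:,:,::-1]
A=cv2.resize(s[140:185,160:205],(400,400),interpolation=cv2.INTER_CUBIC);B=cv2.resize(t[150:195,335:380],(400,400),interpolation=cv2.INTER_CUBIC)
cv2.imwrite('pics/k6.png',cv2.convertScaleAbs(np.hstack([A,B]),alpha=1.6))
```

```text
top0 [(np.float64(-93.8), np.float64(-162.1)), (np.float64(-94.0), np.float64(-169.3)), (np.float64(-94.1), np.float64(-176.6)), (np.float64(-93.8), np.float64(-183.8)), (np.float64(-93.9), np.float64(-191.0)), (np.float64(-94.4), np.float64(-198.3)), (np.float64(-93.8), np.float64(-205.5)), (np.float64(-94.8), np.float64(-212.8))]
top5 [(np.float64(-84.4), np.float64(-161.3)), (np.float64(-83.9), np.float64(-168.5)), (np.float64(-84.2), np.float64(-175.8)), (np.float64(-84.4), np.float64(-183.1)), (np.float64(-83.9), np.float64(-190.3)), (np.float64(-84.3), np.float64(-197.5)), (np.float64(-84.8), np.float64(-204.8)), (np.float64(-85.4), np.float64(-212.1))]Traceback (most recent call last):
  File "<stdin>", line 22, in <module>
  File "<stdin>", line 18, in edge
IndexError: index 384 is out of bounds for axis 0 with size 384
```

```bash
cat > edge.py <<'E'
from h import *
def edge(t,r0,r1):
    im=t['image'];out=[]
    for c in range(346,367,2):
        col=im[:,c].min(1).astype(float)
        for r in range(r0,r1):
            if col[r]>=110>col[r+1] and col[r-3]>120:
                p=onz(t,(c,r+(col[r]-110)/(col[r]-col[r+1])),.078);out.append((p-O)@xh*1000);break
    return np.median(out),np.round(out,1)
E
python3 - <<'E'
from edge import *
print(edge(ld('top0'),215,235));print(edge(ld('top5'),205,235));print(edge(ld('top6'),180,200))
s=ld('scene6')['image'][:,:,::-1];t=ld('top6')['image'][:,:,::-1]
A=cv2.resize(s[140:185,160:205],(400,400),interpolation=cv2.INTER_CUBIC);B=cv2.resize(t[150:195,335:380],(400,400),interpolation=cv2.INTER_CUBIC)
cv2.imwrite('pics/k6.png',cv2.convertScaleAbs(np.hstack([A,B]),alpha=1.6))
E
```

```text
(np.float64(-93.94472816485376), array([-93.8, -94.2, -94.1, -93.8, -93.9, -93.9, -94.5, -94. , -93.8,
       -94. ]))
(np.float64(-84.17482080012212), array([-84. , -84.1, -84.2, -84.5, -84.2, -83.9, -84.1, -84.6, -84.8,
       -84.6]))
(np.float64(-15.165951635115524), array([-15.4, -15.1, -14.9, -15.1, -15.4, -15.4, -15. , -15. , -15.2,
       -15.6, -15.4]))
```

View pics/k6.png

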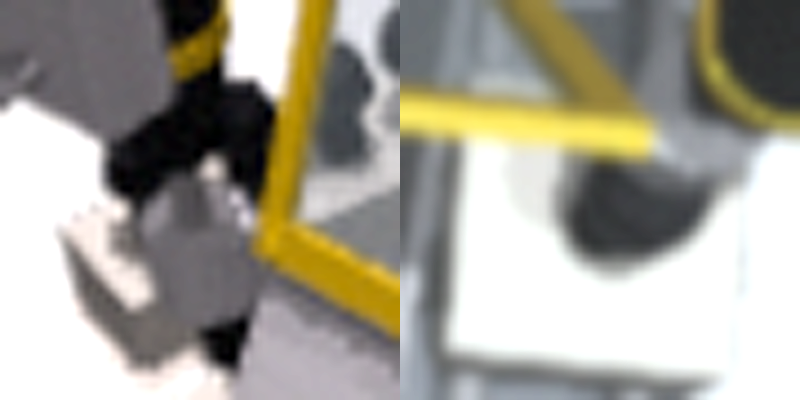

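Run:
```python
from h import *
np.set_printoptions(linewidth=220)
t=ld('top6');print(t['image'][162:184,346:384,1].astype(int))
s=ld('scene6')['image'].astype(int);print(s[156:184,174:194,0]);
```

```text
[[128 127 125 120 118 117 109 101  95  95  94  93  92  92  92  92  90  87  86  85  81  68  53  43  43  50  62  75  80  84  72  59  55  53  50  46  48  58]
 [145 145 144 141 139 136 134 129 126 126 125 123 119 118 117 112 109 102  96  90  90  85  72  64  60  57  54  60  72  83  83  88  88  86  84  74  80  99]
 [150 149 150 149 148 148 148 146 145 145 145 143 141 142 141 137 131 120 107  99  98  97  91  87  85  83  72  64  64  72  85 101 103 104 103 100 108 128]
 [152 150 149 149 150 149 149 146 144 144 145 146 147 149 149 148 145 137 120 107 103 100 100  98 100 100  93  85  83  91 113 129 128 127 130 136 142 151]
 [158 151 148 148 148 147 145 132 124 124 126 128 130 136 140 141 141 136 130 116 106 101 102 101 104 105 103 101 105 120 145 158 157 155 156 162 165 167]
 [162 152 146 146 147 146 139 115  99  94  92  89  91  99 109 112 113 111 117 117 108 105 103 103 104 104 103 107 123 145 162 168 169 168 169 170 170 170]
 [158 150 147 146 147 146 137 107  86  74  61  49  51  58  70  76  80  80  89  98 100 107 104  99 101 101 100 107 132 157 168 170 171 171 171 170 171 170]
 [156 150 147 1
[... 3935 characters left out ...]
57  56  37  67 105 109 107 106  92]
 [ 64  67  72  72  68  69  68  68  62  56  39  28  13   7  85 108 109 107 107 106]
 [ 62  69  71  70  70  70  68  70  42  12   4   6   6  19 104 116 110 110 108 108]
 [ 61  68  71  68  68  69  70  76  60  27   8   4   4  45 101 116 116 115 112 108]
 [ 80  68  69  69  70  75 100 117  94  43   8   7   7  85 109 117 117 117 115 115]
 [105  69  69  67  97 118 147 155 125  74  27   5  16 104 112 115 117 117 118 117]
 [129 110 110 103 141 155 160 161 161 125 100  65  50 103 111 113 116 117 117 119]
 [165 161 158 154 158 162 169 171 167 151 158 113  90 109 115 115 115 116 117 117]
 [171 165 162 158 168 172 172 168 160 158 159 124 112 113 115 117 116 115 115 116]]
```

Run:
```python
from h import *
from scipy.optimize import least_squares
np.set_printoptions(precision=4,suppress=True)
s=ld('scene6');t=ld('top6')
# scene lower rim boundary points -> cast on z=.1565, fit circle r=.018
sp=[(182,176.7),(183,176.2),(184,175.7),(185,175.2),(186,174.9),(187,174.5)]
tp=[(360,168.8),(362,170.2),(364,170.9),(366,171.3),(368,171.3)]
S=np.array([onz(s,p,.1565)[:2] for p in sp]);T=np.array([onz(t,p,.1565)[:2] for p in tp])
b=np.array([.5632,-.242])
def L(p): d=np.array(p)-O[:2];return np.array([d@xh[:2],d@yh[:2]])*1000
print('scene pts',[L(p) for p in S]);print('top pts',[L(p) for p in T])
for nm,Q,x0 in(('scene',S,(.658,-.25)),('top',T,(.658,-.25)),('both',np.r_[S,T],(.658,-.25))):
    r=least_squares(lambda c:np.hypot(*(Q-c).T)-.018,x0);print(nm,L(r.x),r.fun*1000)
# scene constrained on line y=-.1800
for yl in(-.178,-.180,-.183):
  for nm,Q in(('scene',S),('top',T)):
    r=least_squares(lambda c:np.hypot(*(Q-(O[:2]+c[0]*xh[:2]+yl*yh[:2])).T)-.018,[.037]);print(yl,nm,r.x*1000,r.fun*1000)
# left silhouette line in scene: point (177.3,172)
print('left',L(onz(s,(177.3,172),.1565)[:2]))
# bolt now in top: edge-based
print('carrier center now',-15.17+40)
```

```text
scene pts [array([  51.9507, -172.9919]), array([  48.7459, -172.1944]), array([  45.5332, -171.3949]), array([  42.3125, -170.5935]), array([  39.6818, -169.184 ]), array([  36.7476, -168.0753])]
top pts [array([  24.5832, -172.8649]), array([  21.845 , -177.5944]), array([  20.7135, -182.1967]), array([  20.2698, -186.7442]), array([  20.7426, -191.2208])]
scene [  39.0148 -187.1614] [ 1.1862 -0.1477 -0.9392 -1.1071 -0.0103  1.2203]
top [  38.0821 -185.2084] [ 0.2916 -0.0664 -0.3722 -0.1217  0.3524]
both [  37.8895 -186.605 ] [ 1.5712  0.0424 -0.9773 -1.3888 -0.4871  0.5648  1.1272  0.4015 -0.2673
 -0.3798 -0.2427]
-0.178 scene [28.6867] [ 5.7969  2.8824  0.095  -2.4913 -3.907  -5.2142]
-0.178 top [38.205] [-3.4424 -1.635  -0.012   1.9533  3.9027]
-0.18 scene [30.0841] [ 4.9622  2.2284 -0.3161 -2.5722 -3.5396 -4.3399]
-0.18 top [38.3738] [-2.4729 -1.2971 -0.2036  1.3193  2.899 ]
-0.183 scene [32.9909] [ 3.4391  1.1044 -0.9124 -2.4818 -2.6491 -2.6098]
-0.183 top [38.3321] [-0.9192 -0.6494 -0.3631  0.4463  1.4158]
left [  46.1702 -198.3737]
carrier center now 24.83
```

Run:
```python
from h import *
np.set_printoptions(precision=1,suppress=True,linewidth=200)
# lateral edges of carrier (z=.078): left & right
for nm,rows in(('top0',range(196,222,3)),('top6',range(178,190,2))):
    t=ld(nm);im=t['image'].min(2).astype(float)
    for side,cr in(('L',range(350,334,-1)),('R',range(360,380))):
        o=[]
        for r in rows:
            prev=im[r,cr[0]]
            for a_,b_ in zip(cr[:-1],cr[1:]):
                if im[r,a_]>=110>im[r,b_]:
                    c=a_+(b_-a_)*(im[r,a_]-110)/(im[r,a_]-im[r,b_]);p=onz(t,(c,r),.078);o.append([(p-O)@xh*1000,(p-O)@yh*1000]);break
        print(nm,side,np.array(o)[:,1] if o else None)
    print(im[rows[2],334:384])
# bolt-head centre in top0 by dark mask, z=.14
for nm in('top0','top5'):
    t=ld(nm);g=t['image'].max(2);m=np.zeros_like(g);m[180:220,345:372]=(g[180:220,345:372]<60)
    k,l,st,ce=cv2.connectedComponentsWithStats(m);i=1+st[1:,4].argmax();p=onz(t,ce[i],.14);print(nm,st[i],(p-O)@xh*1000,(p-O)@yh*1000)
```

```text
top0 L [-145.2 -145.2 -145.5 -145.6 -145.2 -145.1 -146.1 -145.5 -145.4]
top0 R None
[ 76.  83.  73.  62.  77. 119. 142. 147. 147. 144. 137. 133. 132. 131. 131. 127. 111.  87.  71.  54.  38.  34.  36.  37.  37.  38.  37.  38.  39.  39.  42.  59.  97. 132. 145. 146. 144. 138. 142.
 146. 147. 147. 147. 147. 147. 147. 147. 147. 147. 147.]
top6 L [-144.9 -145.1 -145.3 -145.3 -144.5 -144.8]
top6 R None
[ 96. 127. 124.  88.  60.  59.  91. 141. 160. 163. 164. 164. 164. 164. 164. 164. 164. 164. 164. 164. 164. 164. 163. 160. 159. 160. 160. 162. 163. 163. 164. 165. 164. 164. 164. 164. 164. 162. 157.
 149. 157. 164. 165. 165. 164. 165. 164. 164. 165. 164.]
top0 [351 200  15  12 146] -57.174348145739955 -179.42030192862973
top5 [352 195  14  13 138] -46.51358083558489 -179.20157303135204
```

Run:
```python
from edge import *
from station import manip,sensors,eyes
np.set_printoptions(precision=2,suppress=True)
R,a=tool(36,1)
for i,f in enumerate((5.95,6.2,6.45,6.65,6.78)):
    h=manip.movel(G(f)-.006*a,vel=.08,stop_force=30)
    o=sensors.get_obs();print(round(f,2),h,round(o['time'],2),loc(o['force']+O+.105*zz))
    if h:break
manip.wait(.2)
c=eyes.camera('top');pickle.dump(c,open('top7.pkl','wb'));T=c['image'][...,::-1];print(edge(c,172,200))
c=eyes.camera('scene');pickle.dump(c,open('scene7.pkl','wb'));S=c['image'][...,::-1]
A=cv2.resize(S[140:185,160:205],(400,400),interpolation=cv2.INTER_CUBIC);B=cv2.resize(T[150:195,335:380],(400,400),interpolation=cv2.INTER_CUBIC)
cv2.imwrite('pics/k7.png',cv2.convertScaleAbs(np.hstack([A,B]),alpha=1.6))
```

```text
5.95 False 20.21 [-0.32 -0.55 10.86]
6.2 False 20.52 [ 0.29 -0.38 10.6 ]
6.45 False 20.82 [1.33 0.13 8.96]
6.65 False 21.11 [1.38 0.86 8.76]
6.78 False 21.36 [1.56 1.03 8.19]
(np.float64(-1.801818352216503), array([-1.6, -1.9, -2. , -1.8, -1.5, -1.7, -2.1, -2. , -1.7, -1.7, -1.8]))
```

View pics/k7.png

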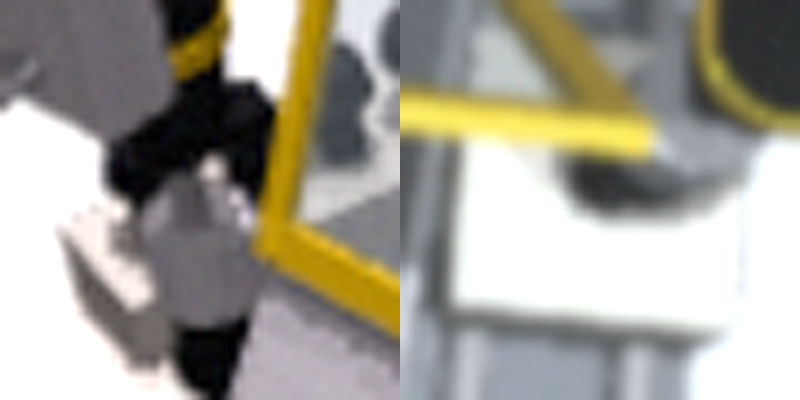

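Run:
```python
from h import *
from scipy.optimize import least_squares
np.set_printoptions(precision=2,suppress=True,linewidth=200)
s=ld('scene7');t=ld('top7');g=s['image'].astype(float)[...,0];gt=t['image'].astype(float)[...,1]
print(s['image'][168:188,176:192,0].astype(int)); print(gt[164:178,350:376].astype(int))
def L(p): d=np.array(p)[:2]-O[:2];return np.array([d@xh[:2],d@yh[:2]])*1000
sp=[]
for c in range(181,187):
    for r in range(172,180):
        if g[r,c]>=36>g[r+1,c]: sp.append((c,r+(g[r,c]-36)/(g[r,c]-g[r+1,c])));break
print(sp)
S=np.array([onz(s,p,.1565)[:2] for p in sp])
r=least_squares(lambda c:np.hypot(*(S-c).T)-.018,(.672,-.255));print('scene circle',L(r.x),r.fun*1000)
tp=[]
for c in range(359,371):
    for r_ in range(166,175):
        if gt[r_,c]>=52>gt[r_+1,c]: tp.append((c,r_+(gt[r_,c]-52)/(gt[r_,c]-gt[r_+1,c])));break
print(tp)
```

```text
[[ 63  65  66  68  69  69  68  68  65  63  62  60  82 102 109 114]
 [ 78  65  66  68  70  69  67  66  65  62  65  63  59  79  79 103]
 [105  71  66  66  69  70  69  67  66  63  65  65  61  63  66  87]
 [121  81  64  67  68  69  68  67  68  64  64  65  62  61  66  63]
 [144  92  64  67  68  67  70  68  68  64  66  66  63  67  73  71]
 [137  88  64  65  68  69  68  69  68  66  67  65  64  84  86  86]
 [ 88  69  65  66  67  68  70  68  68  66  67  59  69 106 109 107]
 [ 71  70  66  61  61  68  69  68  62  57  57  37  76 107 109 106]
 [ 71  70  68  48  41  52  57  58  40  31  16   6  85 107 108 107]
 [ 71  70  69  49  19   1   7   3   5   7   5  18 103 115 111 109]
 [ 70  70  69  48  17   6   5   6   6   3   5  47 100 115 116 115]
 [ 68  68  66  39  10   5   7   5   7   3   6  84 108 116 118 117]
 [ 70  64  93  55   5   4   4   3   3   6  16 103 113 117 117 117]
 [109 103 142  93  23   2   5   5   6   7  43 103 110 114 116 117]
 [158 154 157 122  56   4   5   4   4   6  77 108 116 116 116 115]
 [161 160 167 152 100  44  10   4   5  13  97 113 115 116 116 115]
 [171 170 172 164 147 113  6
[... 1499 characters left out ...]
 165 166 164 158 166 171]
 [169 168 168 168 168 167 167 164 163 163 162 162 162 162 162 162 162 165 166 167 166 167 164 156 164 170]
 [169 168 168 168 169 167 167 168 168 167 168 167 167 167 166 166 166 167 167 167 167 167 164 155 163 169]]
[(181, np.float64(176.31372549019608)), (182, np.float64(176.42)), (183, np.float64(176.4)), (184, np.float64(176.11428571428573)), (185, np.float64(175.80769230769232)), (186, np.float64(175.5121951219512))]
scene circle [  36.79 -184.9 ] [-0.13  0.11  0.29 -0.19 -0.27  0.19]
[(359, np.float64(168.25)), (360, np.float64(168.8095238095238)), (361, np.float64(169.45454545454547)), (362, np.float64(170.0909090909091)), (363, np.float64(170.66666666666666))]
```

Run:
```python
from edge import *
from station import manip,sensors,eyes
np.set_printoptions(precision=2,suppress=True)
R,a=tool(36,1)
manip.move_gripper(.05)
p=np.array(sensors.get_obs()['eef_pos'])
print(manip.movel(p-.10*a,vel=.1,stop_force=15))
for q in([.44,-.05,.27],[.45,-.05,.3]):
    try: manip.move_pose(q,tool(13,1)[0]);break
    except manip.IKError: print('no')
o=sensors.get_obs();print(o['time'],o['eef_pos'],o['force'])
c=eyes.camera('top');pickle.dump(c,open('top8.pkl','wb'));T=c['image'][...,::-1];print(edge(c,172,200))
c=eyes.camera('scene');pickle.dump(c,open('scene8.pkl','wb'));S=c['image'][...,::-1]
cv2.imwrite('pics/k8.png',np.hstack([S[80:300,130:510],T[80:300,130:510]]))
```

```text
False
23.825 [ 0.44 -0.05  0.27] [1.01 0.48 0.23]
(np.float64(-1.736981911337029), array([-1.4, -1.9, -1.9, -1.7, -1.4, -1.6, -2. , -2. , -1.6, -1.6, -1.7]))
```

View pics/k8.png

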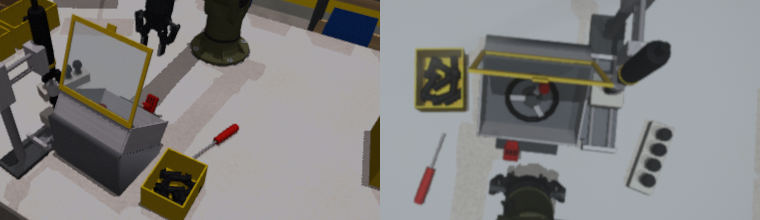

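```bash
python3 -c "
from station import ticket
ticket.sign_off()"
```

```text
the job is handed in; nothing more can be done
```

The job is handed in, and by my measurements the bolt stands about 1 mm from the socket's centre, within the 5 mm allowed. I pushed the latch sideways away from the carrier, and the guard sprang fully open once I backed the fingers out of its way. I then gripped the red knob with the tool tilted close to the face normal and wound the wheel clockwise for about 1.17 turns. Last, I opened the gripper and withdrew.

**Alignment:** the carrier travelled 92.2 mm and sits 38.3 mm along its track in my console frame. The two cameras disagree slightly on the socket: about 38.1 mm from the top camera and 36.8 mm from the scene camera. That puts the bolt 0 to 1.5 mm off along the track and about 1 mm off sideways.

**At rest:** the carrier did not move when I let go, and the last tool force was about 1 N, which is near zero.

**Other checks:** in the last pictures the guard stands open, and the bin, bolt rack and screwdriver look where they were. I judged those three by eye and did not measure them. The robot's clock read about 24 s at the end.

**Readings that disagreed along the way:**
- My first bolt position, taken from its dark outline, was about 6 mm off sideways because it included the shaft. I used the carrier's edges instead.
- My first socket position in the top view was about 11 mm off the carrier's line. I refitted it from both cameras once the carrier stood behind it.

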